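# Change over the frit filling bench

### The job

Change over the suction plates: turn the vacuum cock shut before you handle the tall jar or the squat jar, then make these two change places, each ending upright and centred on the plate where the other stood (the third plate is free for parking). Slide all the waiting small jars, one behind another, along the bench into the guide lane through its open mouth (do not lower them in from above) until every one stands upright and wholly between the straight rails. When all that is done, open the cock fully again; do not knock any jar over and leave the wax tin, the mould and the marker alone.

Things in the scene. Friction and masses are not known exactly. Their poses are not given: they have to be found in the camera images.
- tall_jar: Upright glass jar of frit with its lid on; origin at the centre of its underside, z up the jar. The tallest jar: 66 mm across, 91 mm tall, 0.23 kg. Starts on plate_a. May be lifted by its sides or lid.
- squat_jar: Upright glass jar of frit with its lid on; origin at the centre of its underside, z up the jar. The low, wide jar: 60 mm across, 55 mm tall, 0.2 kg. Starts on plate_b. May be lifted by its sides or lid.
- wait_1: Upright glass jar of frit with its lid on; origin at the centre of its underside, z up the jar. One of up to three identical small waiting jars (1 to 3 are present): 53 mm across, 63 mm tall, 0.19 kg. It starts on the open bench and may be lifted there, but inside the lane it must only slide.
- wait_2: Upright glass jar of frit with its lid on; origin at the centre of its underside, z up the jar. One of up to three identical small waiting jars (1 to 3 are present): 53 mm across, 63 mm tall, 0.19 kg. It starts on the open bench and may be lifted there, but inside the lane it must only slide.
- wait_3: Upright glass jar of frit with its lid on; origin at the centre of its underside, z up the jar. One of up to three identical small waiting jars (1 to 3 are present): 53 mm across, 63 mm tall, 0.19 kg. It starts on the open bench and may be lifted there, but inside the lane it must only slide.
- plate_a: Fixed round suction plate with a black rubber face, 90 mm across, top 6 mm above the bench; the three plates look alike. Origin at its centre on the bench. The one under the tall jar at the start; the squat jar must end here.
- plate_b: Fixed round suction plate with a black rubber face, 90 mm across, top 6 mm above the bench; the three plates look alike. Origin at its centre on the bench. The one under the squat jar at the start; the tall jar must end here.
- plate_c: Fixed round suction plate with a black rubber face, 90 mm across, top 6 mm above the bench; the three plates look alike. Origin at its centre on the bench. The empty one, free for parking.
- lane: Fixed guide lane on the bench: two parallel aluminium rails 60 mm apart inside, 30 mm high and 6 mm thick, closed by an end stop, no floor (jars slide on the bench). Origin on the bench at the middle of the mouth, where the straight rails begin; x points inward along the lane, end stop at x = 0.175 m; y across. Flared lead-ins reach 25 mm out in front of the mouth and open it to about 85 mm. It just holds three small jars.
- cock_axis (a point): Point on the vertical spindle of the vacuum cock, at lever mid-height, 101 mm above the bench. The cock is a brass valve body on a metal column. Its x axis points along the pipe, the way the lever points when the cock is open; y is 90 degrees anticlockwise from it seen from above.
- cock_grip (a point): Point in the middle of the lever's black sleeve, 60 mm from the spindle; the lever is 13 mm wide, 10 mm thick, reaches 84 mm out from the spindle, and turns in a level plane 101 mm above the bench. Below it is only the 15 mm radius valve body round the spindle. Turns with the lever: x points outward along it, z up.
- vac_cock (a joint): Angle of the cock's lever (rad): 0 = lever in line with the pipe, open, on its stop; 1.571 = lever square across the pipe, shut, on its stop. It grows as the lever turns clockwise seen from above, and stays where it is left; it takes about 2 N at the sleeve. Starts near open.
- wax_tin: Bystander: low round tin, 66 mm across, 26 mm tall; origin at the centre of its underside.
- optic_mould: Bystander: tapered brass mould like a small pot, 65 mm across the rim, 72 mm tall; origin at the centre of its underside.
- marker: Bystander: marker pen lying flat, 130 mm long along its y axis, 13 mm thick; origin at the middle of its underside.
Not all that is in view belongs to the job. What is shaped like the tall_jar but blue is not meant.

How it is judged:
By the outcome, as a careful person would: the job done as asked, in the order asked, and still so for the second after the job is handed in, with the robot touching nothing.
Of wait_1, wait_2, wait_3 only 1 to 3 are there at a start; the rules pass over those that are not, and their reading is None.
At some moment in a run one of squat_jar may be knocked a few centimetres aside while the robot is not near it.
It also fails if it takes over 210 s, if anything falls off the work surface, if the arm or the gripper's body presses on something with over 40 N, if the wrist force passes 120 N, or if a joint passes its speed limit or range.

### The arm

A 6-joint arm with a two-finger parallel gripper is mounted at the origin on a cart in front of the work surface, level with it; the furniture and walls round the work are solid. World frame = base frame: x ahead of the robot, y to its left, z up, the work surface at z = 0. Lengths are in m, angles in degrees, forces in N, time in s.
With the tool pointing down it reaches from about 0.25 to 0.725 m from the base axis. Payload 9.7 kg.
Tool frame: the origin (TCP) lies at the very end of the fingers, on their centre line; the grasp point (between the pads) lies 19 mm behind it; z points along the fingers, y is the line along which they close (so a half turn about z gives the same grasp; the last joint's range is limited). The gripper opens to 85 mm and grips with 20 to 120 N. Pads are 22 mm wide; open, the fingers measure 114 mm over their backs; the gripper's body (76 mm by 85 mm) begins 54 mm behind the grasp point. The pads swing forward as they close: fully open they stand 13 mm farther back than shut.
Start: joints at [64.458, 4.979, 10.078, 95.1, 0, 90], TCP at [0.237, 0.496, 0.231] pointing down, gripper open.
Joint ranges: [-179.16, 179.16], [-48.56, 103.87], [-65.8, 70.77], [-126.05, 130.52], [-82.76, 87.17], [-180, 180]. Speed limits (degrees/s): [127.2, 127.2, 147.25, 180, 180, 180].

### API

Orientations are given as [roll, pitch, yaw] about the fixed x, y, z axes, in that order (R = Rz(yaw) Ry(pitch) Rx(roll)).
In Python, from workcell import bot, viewer, finder gives the robot as it stands. The module is installed in compiled form; this text tells all that it offers.
- The arm moves only by the shell command python3 -m inch 'ROWS' [FORCE]. ROWS is JSON, a list that holds one entry, the list of rows, each a list of 7 numbers: the opening in per cent of the stroke, from 0 (shut) to 100 (fully open), then the shift along the tool's x, y, z in mm, then the turn, a rotation vector about the tool's x, y, z in degrees. In form: [[[grip, tx, ty, tz, ax, ay, az], ...]]. A call has 1 to 8 rows; each row shifts and turns the commanded pose from where the row before left it, along the tool's axes as they then stand; what a row does not reach is not made up. A row lasts 1/8 s, in which the tool goes at most 62.5 mm and 10.7 degrees, less where a joint would pass 70% of its speed; a pose out of reach is approached as far as the arm can. A call with a gripper value outside its range is refused whole. The fingers move at their own pace and stop on an object; FORCE is the grip in N (left out, the last holds). Time passes only in rows, so rows that do not move let the fingers close. It gives the time, the measured TCP pose, the force, the opening and the grip force at its end, in the units of the state.
- bot.get_obs(): the state, without advancing time (a new reading comes with each control period).
- viewer.camera(name): name is "scene" or "top" or "wrist"; returns a dict with "pixels" (384x512x3 uint8, red, green, blue), "vfov" (degrees; the focal length in pixels is half the picture's height over the tangent of half this angle, whatever the lens; pixels are square), "cx", "cy" (the principal point, pixels), "R" (3x3) and "t" (3): a world point X has camera coordinates R X + t. Camera axes: x right, y down, z forward; pixel columns grow to the right and rows downward; lengths in m; the calibration is good to about 2 mm. A picture is of the moment at which its call begins. There is no depth.
- bot.job_done(): hands the job in; it is judged then, once.
Trained networks look in the newest picture that a camera, given by its name, has taken for a name from the list of things; names that differ only in an ending like _2 or _b are one class to them, and where a whole thing is asked for, a point or a joint stands for the part that bears it (a point fixed in the world has none). Each returns a list of dicts, best first, with "conf" (0 to 1); they miss things now and then, are a little off and sometimes report something else, mostly with a low value. They report only what shows in the picture. A call takes as long as a camera call. They do not tell look-alikes from the thing itself.
- finder.outline_of(camera, thing): "pixels" (384x512 bool, what is visible of it) and "extent" ([centre column, centre row, width, height] in pixels, round what is visible of it).
- finder.mark_of(camera, thing): "position" ([column, row] in pixels: a listed point, or the origin of a listed thing).
The state is a dict: "time": time; "q": joint angles; "qd": joint speeds; "joint_efforts": joint torques, N m; "ee_pos": TCP position; "tcp_rot": TCP orientation; "wrist_force": force on the tool from outside, world axes, zero at the start; "torque": the same for the moment, N m; "opening": finger opening in m; "grasp_force": force on a finger pad.
Only numpy, scipy, OpenCV 4.12 (cv2) and the standard library are available. Lean on these libraries where they do the work, as an engineer would, in place of code of your own. Each camera call takes 0.05 s, during which the arm holds its last target. There are 200 camera calls.

## Working session

There is one attempt and no reset: what is moved stays moved. The work goes in short steps, Python scripts to look and compute and a shell command to move; the robot and the scene stay as the last step left them, time stands still between calls to the robot, and variables do not carry over. Pictures are saved under pics/ and viewed, at most 14 in all, crops included, and the job is handed in when it is done.

```bash
mkdir -p pics
cat > h.py <<'E'
import numpy as np, cv2
from workcell import bot, viewer, finder
def snap(n,fn=None):
    c=viewer.camera(n)
    if fn: cv2.imwrite('pics/'+fn,c['pixels'][:,:,::-1])
    return c
def ray(c,u,v,z):
    f=192/np.tan(np.radians(c['vfov'])/2)
    R=np.array(c['R']);t=np.array(c['t'])
    d=R.T@np.array([(u-c['cx'])/f,(v-c['cy'])/f,1]);o=-R.T@t
    return o+d*(z-o[2])/d[2]
def proj(c,X):
    f=192/np.tan(np.radians(c['vfov'])/2)
    p=np.array(c['R'])@np.array(X)+np.array(c['t']);return p[:2]/p[2]*f+[c['cx'],c['cy']]
E
python3 - <<'E'
from h import *
for n in('scene','top'):
    c=snap(n,n+'0.png'); print(n,c['vfov'],c['cx'],c['cy'],np.round(-np.array(c['R']).T@np.array(c['t']),3))
    for th,z in dict(tall_jar=0.006,squat_jar=.006,wait_1=0,plate_a=0,lane=0,cock_axis=.101,cock_grip=.101,wax_tin=0,optic_mould=0,marker=0).items():
        for m in finder.mark_of(n,th):
            if m['conf']>.15: print(th,round(m['conf'],2),np.round(m['position']),np.round(ray(c,*m['position'],z),3)[:2])
E
```

```text
scene 43.20429383189057 252.91129745406778 195.8157331120037 [-0.131  0.952  1.201]
tall_jar 0.97 [252. 304.] [0.28  0.445]
tall_jar 0.58 [277. 198.] [0.469 0.098]
tall_jar 0.25 [206. 300.] [0.386 0.519]
wait_1 0.68 [196. 258.] [0.506 0.436]
plate_a 0.59 [242. 242.] [0.44  0.305]
plate_a 0.48 [282. 202.] [0.448 0.098]
cock_axis 0.98 [332. 162.] [ 0.382 -0.068]
wax_tin 0.51 [170. 217.] [0.679 0.38 ]
top 44.701802839301614 252.82201626480668 193.69278239568288 [0.379 0.225 1.255]
tall_jar 0.76 [163. 276.] [0.275 0.443]
squat_jar 0.72 [213. 219.] [0.427 0.318]
wait_1 0.59 [171. 189.] [0.505 0.433]
plate_a 0.78 [255. 210.] [0.456 0.205]
plate_a 0.58 [297. 210.] [0.458 0.092]
lane 0.59 [230. 158.] [0.595 0.279]
cock_axis 0.59 [367. 241.] [ 0.382 -0.072]
cock_grip 0.55 [369. 214.] [ 0.447 -0.075]
wax_tin 0.85 [191. 128.] [0.675 0.387]
wax_tin 0.31 [371. 215.] [ 0.451 -0.107]
optic_mould 0.61 [135. 230.] [0.393 0.524]
marker 0.46 [230. 254.] [0.337 0.268]
```

```bash
cd pics; python3 -c "
import cv2
for n in('scene0','top0'): cv2.imwrite(n+'b.png',cv2.resize(cv2.imread(n+'.png'),(800,600),interpolation=cv2.INTER_CUBIC))"
```

```text
(no output)
```

View pics/scene0b.png

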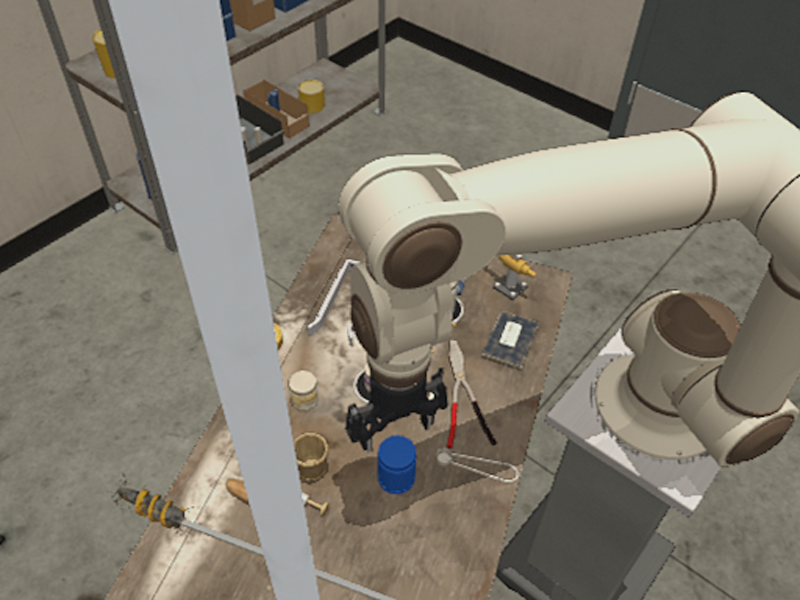

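View pics/top0b.png

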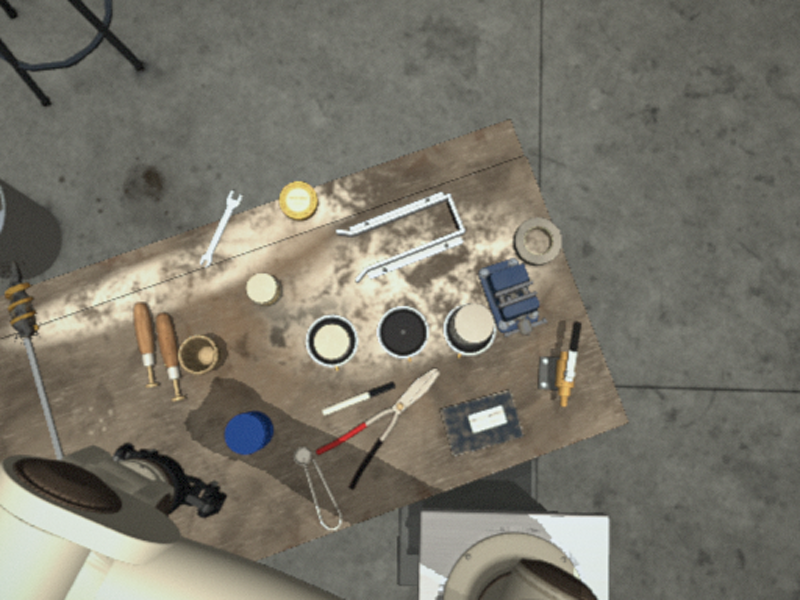

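The picture shows one cream waiting jar at (168,185) in native pixels, the squat jar on its plate at (212,218), an empty plate at (258,212), the tall cream jar on its plate at (300,210), and the cock lever at (367,225). The lane is open towards the left.

Candidates for tall_jar are the blue jar at (158,277), which is a decoy, and the cream one at (302,208), which I choose. For the waiting jar, the cream jar at (168,185) is the choice, and the yellow tin at (191,128) is the wax tin.

```bash
cat > m.py <<'E'
from h import *
c=snap('top'); im=c['pixels']
cv2.imwrite('pics/top1c.png',cv2.resize(im[105:270,155:395,::-1],None,fx=3.3,fy=3.3,interpolation=cv2.INTER_CUBIC))
for th,z in dict(tall_jar=.097,squat_jar=.061,wait_1=.063,plate_a=.006,lane=.03,cock_axis=.101,wax_tin=.026,optic_mould=.072,marker=.013).items():
    for o in finder.outline_of('top',th):
        if o['conf']<.2: continue
        cs,_=cv2.findContours(o['pixels'].astype('uint8'),cv2.RETR_EXTERNAL,cv2.CHAIN_APPROX_NONE)
        k=cv2.convexHull(max(cs,key=cv2.contourArea)); (u,v),r=cv2.minEnclosingCircle(k)
        a=ray(c,u,v,z);b=ray(c,u+r,v,z)
        print(th,round(o['conf'],2),np.round([u,v]),'enc centre',np.round(a[:2],3),'r',round(np.linalg.norm(b-a),3))
        if th=='lane':
            q=cv2.boxPoints(cv2.minAreaRect(k)); print([np.round(ray(c,*p,z)[:2],3).tolist() for p in q])
            print('hull',[np.round(ray(c,*p[0],z)[:2],3).tolist() for p in cv2.approxPolyDP(k,1.5,True)])
E
python3 m.py
```

```text
tall_jar 0.87 [301. 207.] enc centre [0.461 0.093] r 0.035
tall_jar 0.57 [159. 276.] enc centre [0.282 0.438] r 0.039
squat_jar 0.77 [212. 218.] enc centre [0.427 0.315] r 0.03
wait_1 0.63 [168. 185.] enc centre [0.509 0.43 ] r 0.031
plate_a 0.81 [299. 211.] enc centre [0.456 0.088] r 0.044
plate_a 0.71 [258. 212.] enc centre [0.449 0.199] r 0.046
plate_a 0.6 [212. 218.] enc centre [0.429 0.32 ] r 0.045
lane 0.59 [256. 150.] enc centre [0.613 0.208] r 0.107
[[0.617, 0.316], [0.697, 0.129], [0.606, 0.092], [0.527, 0.279]]
hull [[0.684, 0.127], [0.628, 0.102], [0.603, 0.107], [0.546, 0.235], [0.534, 0.28], [0.615, 0.315], [0.686, 0.154]]
lane 0.39 [301. 207.] enc centre [0.465 0.085] r 0.038
[[0.46, 0.134], [0.514, 0.082], [0.469, 0.035], [0.415, 0.087]]
hull [[0.493, 0.06], [0.474, 0.049], [0.45, 0.054], [0.431, 0.085], [0.433, 0.106], [0.456, 0.122], [0.478, 0.117], [0.5, 0.086]]
cock_axis 0.78 [364. 233.] enc centre [ 0.401 -0.063] r 0.066
cock_axis 0.4 [191. 128.] enc centre [0.65  0.375] r 0.031
wax_tin 0.61 [191. 128.] enc centre [0.668 0.385] r 0.035
optic_mould 0.6 [128. 227.] enc centre [0.399 0.526] r 0.036
marker 0.8 [229. 254.] enc centre [0.335 0.271] r 0.065
marker 0.5 [300. 207.] enc centre [0.467 0.085] r 0.04
```

View pics/top1c.png

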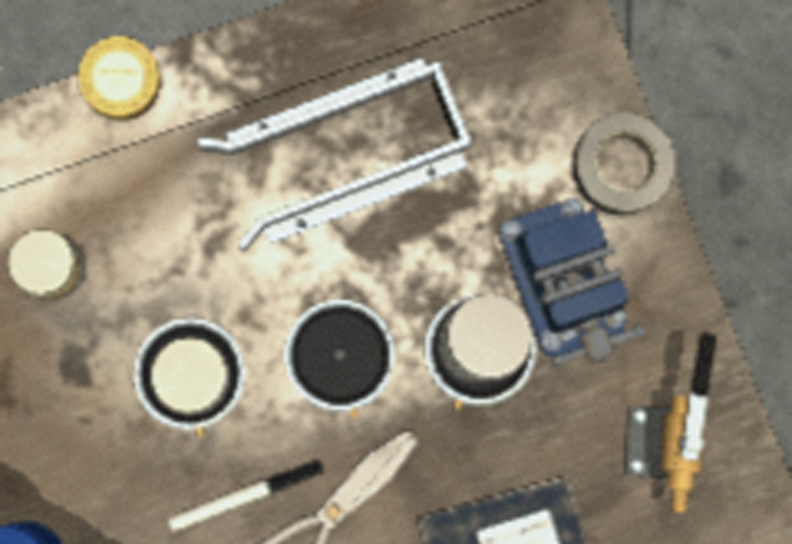

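```bash
cat > go.py <<'E'
# usage: go.py "x y z yaw" ... : tool shifts (mm) from the present pose through waypoints (world, tool down)
import sys; from h import *
from scipy.spatial.transform import Rotation as Ro
o=bot.get_obs(); p=np.array(o['ee_pos'])*1e3; R=Ro.from_euler('xyz',o['tcp_rot'],degrees=True)
print('now',round(o['time'],2),np.round(p,1),np.round(o['tcp_rot'],1),'q',np.round(o['q'],1),'open',round(o['opening']*1e3,1),'F',np.round(o['wrist_force'],1),'g',round(o['grasp_force'],1))
for s in sys.argv[1:]:
    x,y,z,w=map(float,s.split()); T=Ro.from_euler('xyz',[180,0,w],degrees=True)
    d=R.inv().apply(np.array([x,y,z])-p); rv=(R.inv()*T).as_rotvec(degrees=True)
    print(s,'| shift THEN turn:',np.round(d,1),np.round(rv,1),'| turn THEN shift:',np.round(T.inv().apply(np.array([x,y,z])-p),1),'rows',round(max(np.linalg.norm(d)/62.5,np.linalg.norm(rv)/10.7),1))
    p=np.array([x,y,z]);R=T
E
cat > px.py <<'E'
from h import *
c=snap('top')
f=lambda a,b,z:np.round(ray(c,155+a/3.3,105+b/3.3,z)[:2],3)
print('rails up',f(236,144,.03),f(438,67,.03),'low',f(265,217,.03),f(467,143,.03))
print('axis',f(695,444,.101),'grip',f(703,364,.101),'tip',f(706,333,.101),'pipe',f(680,505,.09),f(682,398,.09))
print('plates a b c',f(481,348,.006),f(189,372,.006),f(340,355,.006),'lids t s w',f(489,336,.097),f(189,373,.061),f(43,262,.063))
print('vise',f(503,230,.05),f(545,355,.05))
E
python3 px.py; python3 go.py
```

```text
rails up [0.615 0.287] [0.683 0.125] low [0.556 0.261] [0.621 0.1  ]
axis [ 0.385 -0.068] grip [ 0.445 -0.073] tip [ 0.468 -0.075] pipe [ 0.339 -0.059] [ 0.419 -0.06 ]
plates a b c [0.458 0.083] [0.431 0.319] [0.449 0.197] lids t s w [0.461 0.088] [0.428 0.315] [0.511 0.431]
vise [0.549 0.073] [0.451 0.038]
now 1.65 [237.2 496.3 231.3] [180.    0.  154.5] q [64.5  5.  10.1 95.1 -0.  90. ] open 85.6 F [ 0.1 -0.2  0.2] g 0.0
```

```bash
python3 go.py "445 -73 200 154.5"
```

```text
now 1.65 [237.2 496.3 231.3] [180.    0.  154.5] q [64.5  5.  10.1 95.1 -0.  90. ] open 85.6 F [ 0.1 -0.2  0.2] g 0.0
445 -73 200 154.5 | shift THEN turn: [-433.  -424.    31.3] [ 0.  0. -0.] | turn THEN shift: [-432.7 -424.3   31.3] rows 9.7
```

```bash
python3 -m inch '[[[100,-36,-35,3,0,0,0],[100,-36,-35,3,0,0,0],[100,-36,-35,3,0,0,0],[100,-36,-35,3,0,0,0],[100,-36,-35,3,0,0,0],[100,-36,-35,3,0,0,0],[100,-36,-35,3,0,0,0],[100,-36,-35,3,0,0,0]]]' 20; python3 -m inch '[[[40,-36,-35,2,0,0,0],[40,-36,-35,2,0,0,0],[40,-36,-35,2,0,0,0],[40,-36,-35,1,0,0,0],[40,0,0,0,0,0,0]]]'; python3 go.py "445 -73 200 175.5" "445 -73 200 -4.5"
python3 - <<'E'
from h import *
c=snap('top')
snap('wrist','wr1.png'); 
for th,z in dict(wait_1=0,squat_jar=0,tall_jar=0).items():
    for m in finder.mark_of('top',th): print(th,round(m['conf'],2),np.round(m['position']),np.round(ray(c,*m['position'],z),3)[:2])
cv2.imwrite('pics/top2.png',cv2.resize(c['pixels'][:,:,::-1],(800,600)))
E
```

```text
time: 2.65
ee_pos: [0.3766, 0.1179, 0.2074]
tcp_rot: [180.0, 0.0, 154.5]
wrist_force: [0.5, 0.6, -0.3]
opening: 0.0854
grasp_force: 0.0
time: 3.28
ee_pos: [0.4462, -0.0715, 0.1998]
tcp_rot: [-180.0, -0.0, 154.2]
wrist_force: [0.8, 1.1, 0.0]
opening: 0.034
grasp_force: 0.0
now 3.27 [446.2 -71.5 199.8] [-180.    -0.   154.2] q [-9.1 -8.9 -6.9 92.  -0.  16.7] open 34.0 F [0.8 1.1 0. ] g 0.0
445 -73 200 175.5 | shift THEN turn: [ 0.5 -1.8 -0.2] [ -0.   -0.  -21.3] | turn THEN shift: [ 1.1 -1.6 -0.2] rows 2.0
445 -73 200 -4.5 | shift THEN turn: [0. 0. 0.] [  0.  -0. 180.] | turn THEN shift: [0. 0. 0.] rows 16.8
wait_1 0.76 [170. 189.] [0.505 0.436]
squat_jar 0.82 [215. 220.] [0.424 0.311]
tall_jar 0.92 [301. 210.] [0.459 0.082]
tall_jar 0.56 [161. 276.] [0.273 0.45 ]
tall_jar 0.48 [213. 216.] [0.435 0.318]
```

View pics/top2.png

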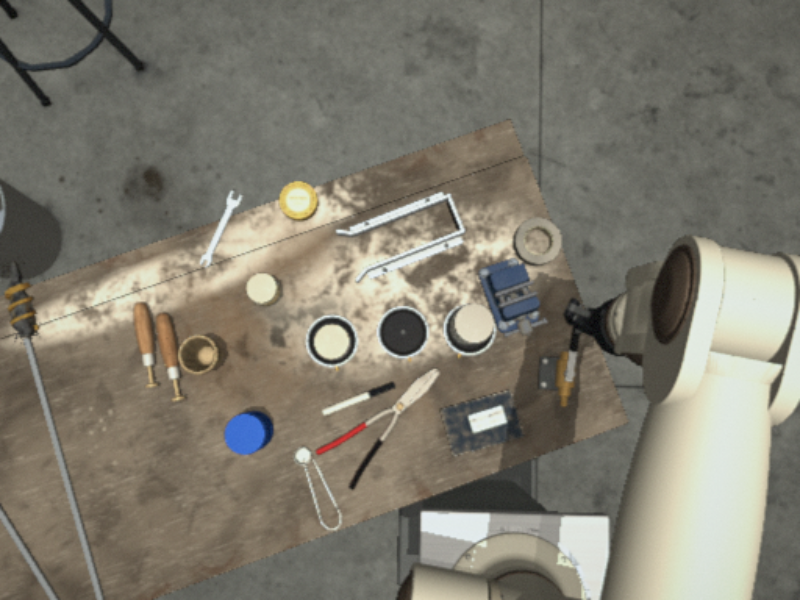

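View pics/wr1.png

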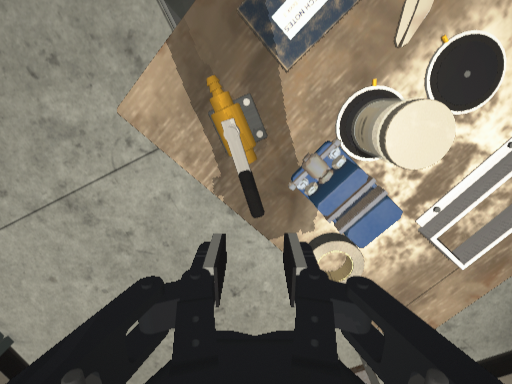

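```bash
python3 - <<'E'
from h import *
c=snap('wrist')
for p in[(229,124),(251,195),(259,215)]: print(np.round(ray(c,*p,.101),3))
for th in('cock_axis','cock_grip'):
    for m in finder.mark_of('wrist',th): print(th,round(m['conf'],2),np.round(m['position']),np.round(ray(c,*m['position'],.101),3)[:2])
E
python3 go.py "445 -73 200 175" "445 -73 88 175"
```

```text
[ 0.38  -0.06   0.101]
[ 0.447 -0.071  0.101]
[ 0.469 -0.073  0.101]
cock_axis 0.94 [230. 131.] [ 0.386 -0.062]
cock_axis 0.37 [252. 194.] [ 0.447 -0.071]
cock_grip 0.66 [249. 198.] [ 0.449 -0.075]
now 3.67 [445.7 -68.2 200.5] [180.    0.  154.5] q [-8.7 -9.1 -7.  92.1  0.  16.8] open 34.2 F [-0.3  0.2  0. ] g 0.0
445 -73 200 175 | shift THEN turn: [-1.4 -4.7  0.5] [  0.    0.  -20.5] | turn THEN shift: [ 0.3 -4.9  0.5] rows 1.9
445 -73 88 175 | shift THEN turn: [  0.  -0. 112.] [0. 0. 0.] | turn THEN shift: [  0.  -0. 112.] rows 1.8
```

```bash
python3 -m inch '[[[40,0,0,0,0,0,-10],[40,0,-5,0,0,0,-10.5],[40,0,0,30,0,0,0],[40,0,0,40,0,0,0],[40,0,0,42,0,0,0],[40,0,0,0,0,0,0]]]'; python3 go.py
```

```text
time: 4.42
ee_pos: [0.4426, -0.073, 0.0859]
tcp_rot: [180.0, -0.3, 175.0]
wrist_force: [-0.3, -0.2, 1.1]
opening: 0.0344
grasp_force: 0.0
now 4.42 [442.6 -73.   85.9] [180.   -0.3 175. ] q [ -9.4  -9.  -19.6  79.7   0.   -4.4] open 34.4 F [-0.3 -0.2  1.1] g 0.0
```

```bash
python3 -m inch '[[[24,0,0,0,0,0,0],[24,0,0,0,0,0,0],[24,0.9,-9.9,0,0,0,10],[24,0.9,-9.9,0,0,0,10],[24,0.9,-9.9,0,0,0,10],[24,0.9,-9.9,0,0,0,10],[24,0.9,-9.9,0,0,0,10],[24,0.9,-9.9,0,0,0,10]]]';python3 -m inch '[[[24,0.3,-5,0,0,0,5],[24,0.3,-5,0,0,0,5],[24,0.3,-5,0,0,0,5],[24,0.2,-4,0,0,0,4],[24,0,0,0,0,0,0]]]'; python3 go.py
```

```text
time: 5.42
ee_pos: [0.4122, -0.1205, 0.0897]
tcp_rot: [179.9, 0.0, 114.6]
wrist_force: [1.0, 2.8, 0.1]
opening: 0.0202
grasp_force: 1.0
time: 6.05
ee_pos: [0.3938, -0.1254, 0.0896]
tcp_rot: [179.9, 0.1, 96.0]
wrist_force: [0.9, 0.3, -0.8]
opening: 0.0205
grasp_force: 0.0
now 6.05 [ 393.8 -125.4   89.6] [1.799e+02 1.000e-01 9.600e+01] q [-17.7 -14.5 -23.8  80.6  -0.   66.4] open 20.5 F [ 0.9  0.3 -0.8] g 0.0
```

Continue in small steps until it meets the stop.

```bash
for i in 1 2 3; do python3 -m inch '[[[24,0.2,-3,0,0,0,3],[24,0.2,-2,0,0,0,2],[24,0,0,0,0,0,0]]]'|egrep 'pos|rot|wrist'; done
```

```text
ee_pos: [0.3886, -0.1252, 0.0888]
tcp_rot: [179.9, 0.0, 91.0]
wrist_force: [1.1, 0.3, 1.9]
ee_pos: [0.3831, -0.1247, 0.0883]
tcp_rot: [-180.0, -0.0, 86.0]
wrist_force: [0.9, 0.0, 0.3]
ee_pos: [0.3804, -0.1241, 0.0886]
tcp_rot: [179.7, -0.0, 81.0]
wrist_force: [13.6, -2.5, -5.3]
```

```bash
python3 -m inch '[[[45,0,2,0,0,0,-3],[45,0,0,0,0,0,0],[45,0,0,-30,0,0,0],[45,0,0,-50,0,0,0],[45,0,0,-50,0,0,-9],[60,0,0,-10,0,0,-9],[80,0,0,0,0,0,-8],[100,0,0,0,0,0,0]]]'
python3 - <<'E'
from h import *
snap('wrist','wr2.png')
E
python3 go.py "459 86 230 110" "459 86 45 110"
```

```text
time: 8.18
ee_pos: [0.3801, -0.1241, 0.2282]
tcp_rot: [-180.0, -0.0, 109.9]
wrist_force: [0.3, 0.3, -0.8]
opening: 0.0839
grasp_force: 0.0
now 8.22 [ 380.  -124.1  228. ] [-180.    -0.   109.8] q [-18.1 -15.4  -9.2  96.3   0.   52.2] open 85.0 F [ 1.2  1.1 -0.1] g 0.0
459 86 230 110 | shift THEN turn: [171.1 145.3  -2. ] [-0.  -0.  -0.2] | turn THEN shift: [170.4 146.1  -2. ] rows 3.6
459 86 45 110 | shift THEN turn: [  0.  -0. 185.] [0. 0. 0.] | turn THEN shift: [  0.  -0. 185.] rows 3.0
```

View pics/wr2.png

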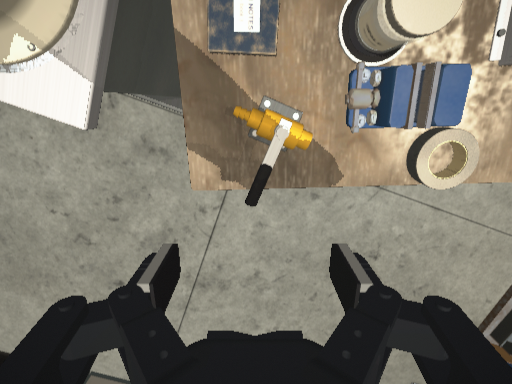

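The wrist view shows the lever (282,130)→(250,200) square across the pipe, so the cock is shut. Next is the tall jar.

```bash
python3 -m inch '[[[100,25,36.5,0,0,0,0],[100,25,36.5,0,0,0,0],[100,25,36.5,0,0,0,0],[100,25,36.5,0,0,0,0],[100,0,0,0,0,0,0]]]'|grep pos
cat > w.py <<'E'
# w.py thing ztop zbase [minconf]: wrist + top measurement
import sys; from h import *
th,zt,zb=sys.argv[1],float(sys.argv[2]),float(sys.argv[3])
for n in('wrist','top'):
    c=snap(n)
    for m in finder.mark_of(n,th): print(n,'mark',round(m['conf'],2),np.round(m['position']),np.round(ray(c,*m['position'],zb),3)[:2])
    for o in finder.outline_of(n,th):
        # fit cylinder: compare projected hull extent
        y,x=np.nonzero(o['pixels'])
        k=np.stack([x,y],1).astype(np.int32); (u,v),r=cv2.minEnclosingCircle(k)
        print(n,'outl',round(o['conf'],2),np.round([u,v]),np.round(o['extent']),'ray at top',np.round(ray(c,u,v,zt),3)[:2])
        if o['conf']<.5: continue
        from scipy.optimize import least_squares
        rad=float(sys.argv[4]); a=np.linspace(0,2*np.pi,40)
        ob=np.array([x.min(),x.max()+1,y.min(),y.max()+1])
        def e(q):
            P=np.array([proj(c,[q[0]+rad*np.cos(t),q[1]+rad*np.sin(t),z]) for z in(zb,zt) for t in a]); return np.r_[P.min(0)[0],P.max(0)[0],P.min(0)[1],P.max(0)[1]]-ob
        s=least_squares(e,ray(c,u,v,zt)[:2]); print('   box fit',np.round(s.x,4),'resid',np.round(s.fun,1))
E
python3 w.py tall_jar .097 .006 .033; python3 w.py plate_a .006 0 .045; python3 go.py
```

```text
ee_pos: [0.484, 0.0216, 0.2271]
wrist mark 0.58 [255. 110.] [0.461 0.091]
wrist outl 0.74 [257. 114.] [258. 115.  68.  68.] ray at top [0.463 0.089]
   box fit [0.4652 0.088 ] resid [-1.3  1.3 -1.4  1.8]
top mark 0.74 [160. 277.] [0.27  0.451]
top mark 0.73 [299. 209.] [0.462 0.089]
top outl 0.91 [158. 276.] [160. 277.  34.  26.] ray at top [0.281 0.438]
   box fit [0.2777 0.4437] resid [-0.4  0.4 -0.1  0.1]
top outl 0.76 [300. 206.] [301. 207.  26.  26.] ray at top [0.462 0.094]
   box fit [0.4612 0.0879] resid [-0.3  0.3 -0.4  0.4]
wrist mark 0.96 [281.  16.] [0.454 0.199]
wrist outl 0.95 [277.  14.] [276.  30.  82.  60.] ray at top [0.448 0.197]
   box fit [0.455 0.181] resid [  3.8  -3.8 -13.9  16.6]
wrist outl 0.92 [248. 108.] [245. 108.  49.  79.] ray at top [0.452 0.086]
   box fit [0.447  0.0804] resid [-11.1  11.1  -0.2   1.1]
top mark 0.82 [297. 210.] [0.458 0.092]
top mark 0.63 [211. 216.] [0.435 0.323]
top mark 0.55 [255. 211.] [0.453 0.205]
top mark 0.2 [229. 255.] [0.335 0.271]
top outl 0.93 [212. 218.] [211. 220.  31.  38.] ray at top [0.43 0.32]
   box fit [0.4279 0.3185] resid [-0.4  0.4  0.1 -0.1]
top outl 0.75 [257. 213.] [257. 214.  32.  35.] ray at top [0.448 0.2  ]
   box fit [0.4476 0.1988] resid [-0.3  0.3  0.2 -0.2]
top outl 0.72 [255. 149.] [256. 150.  80.  58.] ray at top [0.62 0.21]
   box fit [0.6141 0.209 ] resid [ 23.9 -23.9  12.1 -11.8]
top outl 0.58 [300. 211.] [300. 211.  38.  29.] ray at top [0.456 0.086]
   box fit [0.4537 0.0834] resid [-0.3  0.3 -1.8  1.8]
now 9.45 [483.3  19.4 228.4] [180.    0.  109.9] q [ 2.3 -4.2  0.6 94.7  0.  72.4] open 84.9 F [-0.5 -0.2 -0.4] g 0.0
```

```bash
python3 go.py "461 87 228 110" "461 87 45 110"
```

```text
now 9.45 [483.3  19.4 228.4] [180.    0.  109.9] q [ 2.3 -4.2  0.6 94.7  0.  72.4] open 84.9 F [-0.5 -0.2 -0.4] g 0.0
461 87 228 110 | shift THEN turn: [71.2  2.1  0.4] [ 0.   0.  -0.1] | turn THEN shift: [71.2  2.2  0.4] rows 1.1
461 87 45 110 | shift THEN turn: [  0.  -0. 183.] [0. 0. 0.] | turn THEN shift: [  0.  -0. 183.] rows 2.9
```

```bash
python3 -m inch '[[[100,36,1,0,0,0,0],[100,35,1,0,0,0,0],[100,0,0,40,0,0,0],[100,0,0,45,0,0,0],[100,0,0,30,0,0,0],[100,0,0,30,0,0,0],[100,0,0,35,0,0,0],[100,0,0,0,0,0,0]]]'; python3 -m inch '[[[60,0,0,0,0,0,0],[60,0,0,0,0,0,0],[60,0,0,0,0,0,0],[60,0,0,0,0,0,0]]]' 30
```

```text
time: 10.45
ee_pos: [0.4593, 0.0867, 0.0462]
tcp_rot: [-179.8, -0.0, 110.0]
wrist_force: [-1.0, -0.2, -0.5]
opening: 0.0854
grasp_force: 0.0
time: 10.95
ee_pos: [0.4622, 0.0872, 0.0503]
tcp_rot: [179.8, 0.0, 110.0]
wrist_force: [-0.2, -0.0, 7.1]
opening: 0.0639
grasp_force: 34.0
```

```bash
python3 go.py "461 87 115 110" "448 198 115 110"; python3 -m inch '[[[60,0,0,-15,0,0,0],[60,0,0,-35,0,0,0],[60,0,0,-20,0,0,0],[60,0,0,0,0,0,0]]]'
```

```text
now 10.95 [462.2  87.2  50.3] [179.8   0.  110. ] q [ 10.7  -5.7 -20.6  74.9  -0.   80.7] open 63.9 F [-0.2 -0.   7.1] g 34.0
461 87 115 110 | shift THEN turn: [  0.1  -1.  -64.7] [ 0.2  0.  -0. ] | turn THEN shift: [  0.2  -1.2 -64.7] rows 1.0
448 198 115 110 | shift THEN turn: [108.8  25.7   0. ] [0. 0. 0.] | turn THEN shift: [108.8  25.7   0. ] rows 1.8
time: 11.45
ee_pos: [0.462, 0.0873, 0.1204]
tcp_rot: [179.8, 0.0, 110.0]
wrist_force: [0.0, 0.3, -2.0]
opening: 0.0639
grasp_force: 34.6
```

```bash
python3 -m inch '[[[60,27,7,0,0,0,0],[60,27,6,0,0,0,0],[60,27,6,0,0,0,0],[60,28,6,0,0,0,0],[60,0,0,0,0,0,0],[60,0,0,35,0,0,0],[60,0,0,22,0,0,0],[60,0,0,10,0,0,0]]]';python3 -m inch '[[[60,0,0,0,0,0,0],[60,0,0,2,0,0,0],[60,0,0,0,0,0,0]]]'
```

```text
time: 12.45
ee_pos: [0.4466, 0.1972, 0.0498]
tcp_rot: [-179.9, 0.0, 109.9]
wrist_force: [-2.9, 5.5, 37.3]
opening: 0.0639
grasp_force: 37.6
time: 12.82
ee_pos: [0.4477, 0.198, 0.0499]
tcp_rot: [179.9, 0.0, 109.9]
wrist_force: [0.5, -0.2, 1.8]
opening: 0.0641
grasp_force: 34.4
```

```bash
python3 -m inch '[[[100,0,0,0,0,0,0],[100,0,0,0,0,0,0],[100,0,0,0,0,0,0],[100,0,0,-50,0,0,0],[100,0,0,-60,0,0,0],[100,0,0,-60,0,0,0],[100,50,0,0,0,0,0],[100,0,0,0,0,0,0]]]'; python3 w.py squat_jar .061 .006 .030;python3 w.py tall_jar .097 .006 .033; python3 go.py "428 317 220 110"
```

```text
time: 13.82
ee_pos: [0.4298, 0.2471, 0.2199]
tcp_rot: [179.9, -0.0, 110.1]
wrist_force: [-0.3, -1.0, 0.5]
opening: 0.0853
grasp_force: 0.0
wrist mark 0.88 [272. 112.] [0.428 0.321]
wrist outl 0.89 [274. 116.] [274. 115.  48.  57.] ray at top [0.428 0.318]
   box fit [0.4288 0.3169] resid [-1.2  1.2 -1.1  1.4]
wrist mark 0.88 [256. 198.] [0.449 0.202]
wrist outl 0.87 [255. 216.] [255. 217.  62.  76.] ray at top [0.443 0.213]
   box fit [0.449  0.1997] resid [-1.9  1.9 -1.   1.1]
wrist outl 0.67 [472. 126.] [473. 128.  64.  50.] ray at top [0.607 0.373]
   box fit [0.6292 0.375 ] resid [-31.1  22.9  -5.3   9.7]
top mark 0.79 [159. 275.] [0.275 0.453]
top mark 0.44 [365. 238.] [ 0.39 -0.09]
top outl 0.58 [158. 275.] [159. 278.  37.  27.] ray at top [0.283 0.438]
   box fit [0.2765 0.4436] resid [-0.4  0.4 -0.7  0.6]
now 14.43 [430.3 244.8 219.3] [180.   -0.  109.9] q [29.6 -2.8  0.9 93.6  0.  99.7] open 85.1 F [ 0.2  0.4 -0.3] g 0.0
428 317 220 110 | shift THEN turn: [68.6 22.4 -0.7] [ 0.  -0.  -0.1] | turn THEN shift: [68.6 22.5 -0.7] rows 1.2
```

```bash
python3 -m inch '[[[100,34,11,0,0,0,0],[100,34,11,0,0,0,0],[100,0,0,50,0,0,0],[100,0,0,50,0,0,0],[100,0,0,35,0,0,0],[100,0,0,30,0,0,0],[100,0,0,29,0,0,0],[100,0,0,0,0,0,0]]]'; python3 -m inch '[[[50,0,0,0,0,0,0],[50,0,0,0,0,0,0],[50,0,0,0,0,0,0],[50,0,0,0,0,0,0],[50,0,0,-15,0,0,0],[50,0,0,-35,0,0,0],[50,0,0,-60,0,0,0],[50,0,0,0,0,0,0]]]' 30;python3 go.py "456 85 135 110"
```

```text
time: 15.42
ee_pos: [0.4265, 0.3155, 0.0233]
tcp_rot: [-179.8, 0.1, 110.0]
wrist_force: [-0.6, 0.5, -0.0]
opening: 0.0852
grasp_force: 0.0
time: 16.42
ee_pos: [0.4296, 0.3179, 0.1413]
tcp_rot: [179.5, -0.1, 110.0]
wrist_force: [1.1, -0.9, -2.4]
opening: 0.058
grasp_force: 33.5
now 16.43 [429.6 317.9 141.3] [ 1.795e+02 -1.000e-01  1.100e+02] q [ 36.5   1.5  -3.5  84.5  -0.  106.5] open 58.0 F [ 1.1 -0.9 -2.4] g 33.5
456 85 135 110 | shift THEN turn: [-227.9  -54.7    5.3] [ 0.5 -0.1 -0. ] | turn THEN shift: [-227.9  -54.9    6.3] rows 3.8
```

```bash
python3 w.py plate_a .006 0 .045 | grep -A9 top
```

```text
wrist outl 0.64 [252. 177.] [253. 170.  90.  58.] ray at top [0.427 0.323]
   box fit [0.4265 0.3275] resid [ 3.2 -3.2 -8.3  9.6]
top mark 0.95 [298. 210.] [0.458 0.091]
top mark 0.52 [257. 212.] [0.451 0.201]
top outl 0.87 [257. 212.] [257. 214.  32.  31.] ray at top [0.449 0.2  ]
   box fit [0.4476 0.1988] resid [-0.3  0.3 -0.8  0.8]
top outl 0.86 [300. 209.] [299. 210.  37.  32.] ray at top [0.46  0.086]
   box fit [0.4591 0.0849] resid [ 0.2 -0.2 -0.8  0.8]
```

```bash
python3 -m inch '[[[50,0,0,-25,0,0,0],[50,-38,-9,0,0,0,0],[50,-38,-9,0,0,0,0],[50,-38,-9,0,0,0,0],[50,-38,-9,0,0,0,0],[50,-38,-9,0,0,0,0],[50,-38,-9,0,0,0,0],[50,0,0,0,0,0,0]]]'; python3 go.py "456 85 160 110"
```

```text
time: 17.73
ee_pos: [0.4545, 0.0817, 0.1594]
tcp_rot: [-179.9, 0.0, 109.8]
wrist_force: [0.4, 0.3, -1.8]
opening: 0.0578
grasp_force: 33.6
now 17.73 [454.5  81.7 159.4] [-179.9    0.   109.8] q [ 10.2  -7.9 -10.5  87.5  -0.   80.4] open 57.8 F [ 0.4  0.3 -1.8] g 33.6
456 85 160 110 | shift THEN turn: [ 2.6  2.5 -0.6] [-0.1  0.  -0.2] | turn THEN shift: [ 2.6  2.5 -0.6] rows 0.1
```

```bash
python3 -m inch '[[[50,3,4.5,0,0,0,0],[50,0,0,50,0,0,0],[50,0,0,50,0,0,0],[50,0,0,20,0,0,0],[50,0,0,8,0,0,0],[50,0,0,4,0,0,0],[50,0,0,0,0,0,0]]]'; python3 -m inch '[[[50,0,0,2,0,0,0],[50,0,0,0,0,0,0]]]'
```

```text
time: 18.6
ee_pos: [0.4585, 0.0885, 0.029]
tcp_rot: [179.9, 0.0, 110.0]
wrist_force: [0.2, 0.7, -1.9]
opening: 0.0579
grasp_force: 33.7
time: 18.85
ee_pos: [0.4587, 0.0883, 0.0272]
tcp_rot: [179.9, 0.0, 110.0]
wrist_force: [1.2, 0.6, 2.8]
opening: 0.0579
grasp_force: 34.1
```

Seated at (459, 88) mm. Release, lift and go for the tall jar.

```bash
python3 -m inch '[[[100,0,0,0,0,0,0],[100,0,0,0,0,0,0],[100,0,0,0,0,0,0],[100,0,0,-50,0,0,0],[100,0,0,-60,0,0,0],[100,0,0,-60,0,0,0],[100,40,0,0,0,0,0],[100,0,0,0,0,0,0]]]'; python3 w.py squat_jar .061 .006 .030|grep -v top;python3 w.py tall_jar .097 .006 .033 |grep -v top;python3 w.py plate_a .006 0 .045; python3 go.py "448 199 220 110"
```

```text
time: 19.85
ee_pos: [0.4441, 0.1271, 0.197]
tcp_rot: [179.9, -0.0, 110.1]
wrist_force: [-0.1, 0.2, -0.6]
opening: 0.0855
grasp_force: 0.0
wrist mark 0.96 [259. 199.] [0.465 0.093]
   box fit [0.4603 0.0886] resid [-1.6  1.6 -1.2  1.3]
wrist mark 0.67 [277. 116.] [0.448 0.197]
   box fit [0.4485 0.1984] resid [-0.6  0.6 -0.8  1. ]
   box fit [0.4462 0.1971] resid [-0.3  0.3 -0.7  0.8]
   box fit [0.2765 0.4436] resid [-0.4  0.4 -0.7  0.6]
wrist outl 0.82 [306.   3.] [306.  22.  85.  40.] ray at top [0.434 0.314]
   box fit [0.4438 0.2939] resid [  1.2  -1.2 -22.7  28. ]
wrist outl 0.58 [254. 196.] [256. 194.  69.  54.] ray at top [0.456 0.093]
   box fit [0.4568 0.093 ] resid [-0.3  0.3 -6.9  8. ]
wrist outl 0.57 [276. 110.] [270. 111.  66.  73.] ray at top [0.444 0.203]
   box fit [0.4399 0.1985] resid [-3.9  3.9 -4.   5.2]
top mark 0.97 [209. 216.] [0.436 0.329]
top mark 0.88 [257. 211.] [0.453 0.2  ]
top mark 0.59 [229. 254.] [0.337 0.271]
top outl 0.8 [257. 212.] [258. 214.  33.  37.] ray at top [0.449 0.2  ]
   box fit [0.4476 0.1988] resid [-0.3  0.3  0.2 -0.2]
top outl 0.6 [211. 219.] [210. 219.  31.  40.] ray at top [0.428 0.321]
   box fit [0.4278 0.3199] resid [ 0.1 -0.1  1.1 -1.1]
now 20.75 [444.3 125.7 196.3] [180.  -0. 110.] q [15.8 -7.7 -6.2 91.4  0.  85.8] open 85.2 F [0.4 0.1 0.1] g 0.0
448 199 220 110 | shift THEN turn: [ 67.6  28.5 -23.7] [ 0. -0. -0.] | turn THEN shift: [ 67.6  28.5 -23.7] rows 1.2
```

```bash
python3 -m inch '[[[100,34,14,0,0,0,0],[100,33,13.5,0,0,0,0],[100,0,0,35,0,0,0],[100,0,0,35,0,0,0],[100,0,0,30,0,0,0],[100,0,0,30,0,0,0],[100,0,0,20,0,0,0],[100,0,0,0,0,0,0]]]'; python3 -m inch '[[[60,0,0,0,0,0,0],[60,0,0,0,0,0,0],[60,0,0,0,0,0,0],[60,0,0,0,0,0,0],[60,0,0,-15,0,0,0],[60,0,0,-35,0,0,0],[60,0,0,-20,0,0,0],[60,0,0,0,0,0,0]]]' 30;python3 go.py "429 319 120 110"
```

```text
time: 21.75
ee_pos: [0.4463, 0.1976, 0.0449]
tcp_rot: [-179.8, 0.0, 110.0]
wrist_force: [0.9, 0.6, 0.1]
opening: 0.0854
grasp_force: 0.0
time: 22.75
ee_pos: [0.4482, 0.1984, 0.1183]
tcp_rot: [179.8, -0.0, 110.0]
wrist_force: [0.0, -0.2, -3.0]
opening: 0.064
grasp_force: 34.6
now 22.75 [448.2 198.4 118.3] [179.8  -0.  110. ] q [ 23.9  -4.1 -11.6  82.4   0.   93.9] open 64.0 F [ 0.  -0.2 -3. ] g 34.6
429 319 120 110 | shift THEN turn: [119.9  23.1  -1.6] [ 0.2 -0.  -0. ] | turn THEN shift: [119.8  23.2  -1.7] rows 2.0
```

```bash
python3 -m inch '[[[60,30,6,0,0,0,0],[60,30,6,0,0,0,0],[60,30,6,0,0,0,0],[60,30,5,0,0,0,0],[60,0,0,0,0,0,0],[60,0,0,40,0,0,0],[60,0,0,20,0,0,0],[60,0,0,5,0,0,0]]]';python3 -m inch '[[[60,0,0,2,0,0,0],[60,0,0,0,0,0,0]]]';python3 -m inch '[[[60,0,0,2,0,0,0],[60,0,0,0,0,0,0]]]'
```

```text
time: 23.75
ee_pos: [0.4271, 0.3173, 0.0493]
tcp_rot: [-179.8, 0.1, 109.9]
wrist_force: [0.0, 0.1, -2.9]
opening: 0.0639
grasp_force: 34.6
time: 24.0
ee_pos: [0.4284, 0.3188, 0.0501]
tcp_rot: [179.9, -0.0, 109.9]
wrist_force: [0.7, -0.1, -2.7]
opening: 0.0637
grasp_force: 34.6
time: 24.25
ee_pos: [0.4283, 0.3189, 0.0478]
tcp_rot: [179.9, -0.0, 110.0]
wrist_force: [1.3, 0.2, -1.3]
opening: 0.0637
grasp_force: 34.8
```

```bash
python3 -m inch '[[[100,0,0,0,0,0,0],[100,0,0,0,0,0,0],[100,0,0,0,0,0,0],[100,0,0,-50,0,0,0],[100,0,0,-60,0,0,0],[100,0,0,-60,0,0,0],[100,0,0,0,0,0,-10],[100,0,0,0,0,0,-10]]]'; python3 -m inch '[[[100,0,0,0,0,0,-10.4],[100,0,0,0,0,0,-10.4],[100,0,0,0,0,0,-10.4],[100,0,0,0,0,0,-10.4],[100,0,0,0,0,0,-10.4],[100,0,0,0,0,0,-10.4],[100,0,0,0,0,0,-10],[100,0,0,0,0,0,0]]]';python3 go.py "509 432 220 202.4"; python3 w.py wait_1 .063 0 .0265;python3 w.py tall_jar .097 .006 .033;python3 w.py squat_jar .061 .006 .030
```

```text
time: 25.25
ee_pos: [0.4283, 0.319, 0.2182]
tcp_rot: [179.9, 0.0, 130.3]
wrist_force: [-0.3, 0.2, 0.3]
opening: 0.0853
grasp_force: 0.0
time: 26.25
ee_pos: [0.428, 0.3187, 0.2173]
tcp_rot: [180.0, 0.0, -157.7]
wrist_force: [-1.2, -0.1, -0.9]
opening: 0.0853
grasp_force: 0.0
now 26.25 [428.  318.7 217.3] [ 180.     0.  -157.7] q [36.7  2.4  5.8 93.4  0.  14.4] open 85.3 F [-1.2 -0.1 -0.9] g 0.0
509 432 220 202.4 | shift THEN turn: [-118.    74.1   -2.7] [ 0.   0.  -0.1] | turn THEN shift: [-118.1   73.9   -2.7] rows 2.2
wrist mark 0.82 [301. 246.] [0.517 0.432]
wrist outl 0.78 [309. 256.] [309. 259.  43.  55.] ray at top [0.498 0.422]
   box fit [0.5131 0.4345] resid [-1.6  1.3 -0.8  0.9]
wrist outl 0.34 [254. 178.] [254. 177.  66.  75.] ray at top [0.429 0.319]
top outl 0.51 [257. 213.] [256. 214.  33.  37.] ray at top [0.444 0.202]
   box fit [0.4443 0.1996] resid [ 6.3 -6.   6.6 -6.9]
wrist mark 0.9 [394.  94.] [0.28  0.444]
wrist mark 0.66 [252. 165.] [0.429 0.316]
wrist outl 0.81 [422.  88.] [422.  90. 105.  75.] ray at top [0.284 0.425]
   box fit [0.2802 0.4428] resid [-3.3  2.
[... 248 characters left out ...]
 [127. 230.  24.  26.] ray at top [0.398 0.522]
   box fit [0.3981 0.5308] resid [-4.3  4.6 -0.4  0.4]
top outl 0.62 [159. 277.] [159. 277.  36.  27.] ray at top [0.279 0.437]
   box fit [0.2765 0.4423] resid [-0.8  0.9 -0.7  0.6]
wrist mark 0.67 [ 77. 120.] [0.459 0.088]
wrist outl 0.66 [ 76. 116.] [ 81. 115.  68.  77.] ray at top [0.44  0.118]
   box fit [0.445  0.1095] resid [-6.1  7.3  7.3 -7.7]
wrist outl 0.64 [ 60. 120.] [ 59. 122.  76.  57.] ray at top [0.45  0.102]
   box fit [0.4592 0.0897] resid [-2.   2.4 -1.   1.3]
top mark 0.64 [297. 213.] [0.452 0.092]
top outl 0.95 [300. 209.] [300. 209.  26.  18.] ray at top [0.458 0.091]
   box fit [0.459  0.0878] resid [-1.1  1.1 -1.1  1.1]
```

```bash
python3 -m inch '[[[100,-40,25,0,0,0,0],[100,-40,25,0,0,0,0],[100,-40,24,0,0,0,0],[100,0,0,50,0,0,0],[100,0,0,50,0,0,0],[100,0,0,40,0,0,0],[100,0,0,35,0,0,0],[100,0,0,20,0,0,0]]]'; python3 -m inch '[[[50,0,0,0,0,0,0],[50,0,0,0,0,0,0],[50,0,0,0,0,0,0],[50,0,0,0,0,0,0],[50,0,0,0,0,0,0]]]' 30;python3 go.py "562.5 329.5 22 202.4" "616 200 22 202.4"
```

```text
time: 28.15
ee_pos: [0.5101, 0.4322, 0.0201]
tcp_rot: [-180.0, -0.1, -157.6]
wrist_force: [0.2, -0.2, -0.5]
opening: 0.0851
grasp_force: 0.0
time: 28.78
ee_pos: [0.5117, 0.4333, 0.0244]
tcp_rot: [180.0, 0.2, -157.6]
wrist_force: [-0.8, -1.1, 6.1]
opening: 0.0497
grasp_force: 32.2
now 28.77 [511.7 433.3  24.4] [ 180.     0.2 -157.6] q [40.3 22.1  7.5 75.3 -0.  17.9] open 49.7 F [-0.8 -1.1  6.1] g 32.2
562.5 329.5 22 202.4 | shift THEN turn: [  -7.5 -115.4    2.3] [ 0.   0.2 -0. ] | turn THEN shift: [  -7.4 -115.4    2.4] rows 1.9
616 200 22 202.4 | shift THEN turn: [-1.000e-01 -1.401e+02 -0.000e+00] [0. 0. 0.] | turn THEN shift: [-1.000e-01 -1.401e+02 -0.000e+00] rows 2.2
```

```bash
python3 -m inch '[[[50,-1,-10,0,0,0,0],[50,-1,-15,0,0,0,0],[50,-1,-15,0,0,0,0],[50,-1,-15,0,0,0,0],[50,-1,-15,0,0,0,0],[50,-1,-15,0,0,0,0],[50,-1,-15,0,0,0,0],[50,0,0,0,0,0,0]]]'
python3 - <<'E'
from h import *
c=snap('wrist','wr3.png'); cv2.imwrite('pics/wr3b.png',cv2.resize(cv2.imread('pics/wr3.png'),(800,600)))
for m in finder.mark_of('wrist','lane'): print(round(m['conf'],2),np.round(m['position']),np.round(ray(c,*m['position'],0),3)[:2])
for X in[(.5855,.274,.03),(.5578,.2626,.03),(.6132,.2854,.03),(.6245,.1007,.03),(.6800,.1236,.03)]: print(X,np.round(proj(c,X)*1.5625))
E
```

```text
time: 29.78
ee_pos: [0.5567, 0.3427, 0.0244]
tcp_rot: [180.0, 0.2, -157.7]
wrist_force: [1.2, -3.9, 7.3]
opening: 0.0496
grasp_force: 32.2
0.5 [254. 228.] [0.558 0.343]
(0.5855, 0.274, 0.03) [195. 390.]
(0.5578, 0.2626, 0.03) [182. 314.]
(0.6132, 0.2854, 0.03) [207. 457.]
(0.6245, 0.1007, 0.03) [-323.  315.]
(0.68, 0.1236, 0.03) [-239.  458.]
```

View pics/wr3b.png

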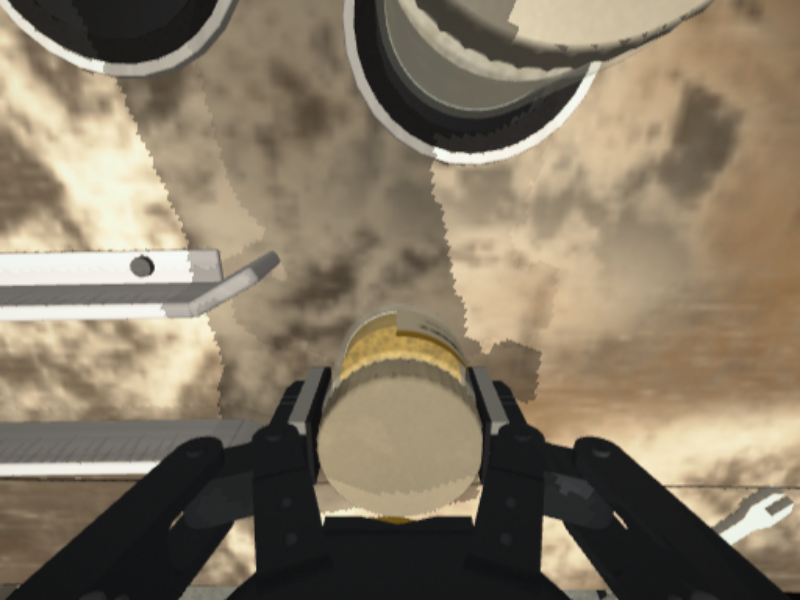

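The wrist view shows the held jar's lid at (400,440). The lane's inner edges are at rows 318 and 460 and run level, so the yaw is aligned. The lane axis lies about 2 mm farther out than the jar, so I correct that and slide in.

```bash
python3 -m inch '[[[50,-1,-8,0,0,0,0],[50,-1,-10,0,0,0,0],[50,0,-10,0,0,0,0],[50,0,-10,0,0,0,0],[50,0,-10,0,0,0,0],[50,0,0,0,0,0,0]]]'; python3 -m inch '[[[50,0,-8,0,0,0,0],[50,0,-8,0,0,0,0],[50,0,-8,0,0,0,0],[50,0,-8,0,0,0,0],[50,0,0,0,0,0,0]]]'
```

```text
time: 30.62
ee_pos: [0.5766, 0.2996, 0.0244]
tcp_rot: [180.0, 0.2, -157.7]
wrist_force: [0.5, -0.2, 6.0]
opening: 0.0495
grasp_force: 32.1
time: 31.25
ee_pos: [0.5887, 0.2703, 0.0244]
tcp_rot: [179.9, 0.2, -157.6]
wrist_force: [-0.9, -0.1, 6.1]
opening: 0.0497
grasp_force: 32.1
```

```bash
python3 -m inch '[[[50,0,-8,0,0,0,0],[50,0,-8,0,0,0,0],[50,0,-10,0,0,0,0],[50,0,-10,0,0,0,0],[50,0,0,0,0,0,0]]]'; python3 -m inch '[[[50,0,-10,0,0,0,0],[50,0,-10,0,0,0,0],[50,0,-10,0,0,0,0],[50,0,-8,0,0,0,0],[50,0,-6,0,0,0,0],[50,0,0,0,0,0,0]]]'
```

```text
time: 31.88
ee_pos: [0.6025, 0.2367, 0.0244]
tcp_rot: [180.0, 0.2, -157.7]
wrist_force: [-0.3, -1.1, 6.9]
opening: 0.0495
grasp_force: 32.1
time: 32.62
ee_pos: [0.6191, 0.1964, 0.0244]
tcp_rot: [180.0, 0.2, -157.6]
wrist_force: [-0.3, 0.5, 6.4]
opening: 0.0499
grasp_force: 32.1
```

```bash
python3 -m inch '[[[75,0,0,0,0,0,0],[75,0,0,0,0,0,0],[75,0,0,0,0,0,0],[75,0,0,-10,0,0,0],[75,0,0,-30,0,0,0],[75,0,0,-50,0,0,0],[75,0,0,-60,0,0,0],[75,0,0,-40,0,0,0]]]'; python3 -m inch '[[[50,50,0,0,0,0,0],[40,40,0,0,0,0,0],[40,0,0,0,0,0,0]]]'; python3 go.py;python3 - <<'E'
from h import *
c=snap('wrist','wr4.png'); 
E
python3 w.py wait_1 .063 0 .0265
```

```text
time: 33.62
ee_pos: [0.6183, 0.1958, 0.2164]
tcp_rot: [-180.0, 0.2, -157.6]
wrist_force: [0.1, 0.7, -0.9]
opening: 0.0637
grasp_force: 0.0
time: 34.0
ee_pos: [0.5331, 0.1608, 0.2139]
tcp_rot: [-180.0, 0.1, -157.7]
wrist_force: [1.1, -0.1, 0.5]
opening: 0.0343
grasp_force: 0.0
now 34.0 [533.1 160.8 213.9] [-1.800e+02  1.000e-01 -1.577e+02] q [16.8  5.5  8.7 93.1 -0.  -5.6] open 34.3 F [ 1.1 -0.1  0.5] g 0.0
wrist mark 0.89 [258. 227.] [0.619 0.201]
wrist outl 0.76 [256. 240.] [256. 242.  38.  47.] ray at top [0.607 0.194]
   box fit [0.623  0.1999] resid [-1.3  1.3 -3.4  3.4]
top mark 0.43 [261. 151.] [0.617 0.193]
top outl 0.6 [257. 150.] [257. 150.  13.  20.] ray at top [0.609 0.206]
   box fit [0.6123 0.2074] resid [-3.7  3.7 -2.   2.1]
```

View pics/wr4.png

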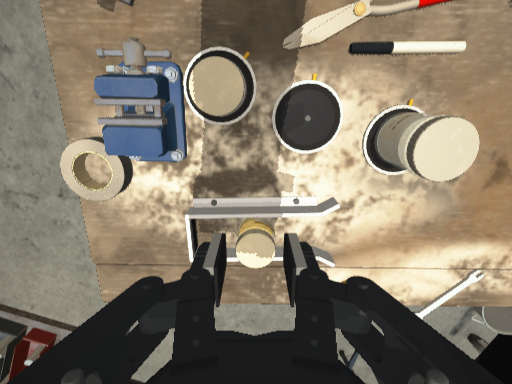

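```bash
python3 -m inch '[[[40,0,0,0,0,0,10.6],[40,0,0,0,0,0,10.6],[40,0,0,0,0,0,10.6],[40,0,0,0,0,0,10.6],[40,0,0,0,0,0,10.6],[40,0,0,0,0,0,10.6],[40,0,0,0,0,0,10.6],[40,0,0,0,0,0,10.6]]]' | grep rot; python3 -m inch '[[[40,0,0,0,0,0,10.6],[40,0,0,0,0,0,10.6],[40,0,0,0,0,0,10.6],[40,0,0,0,0,0,0]]]'|grep rot;python3 go.py "385 -124 214 84"
```

```text
tcp_rot: [-180.0, -0.0, 117.2]
tcp_rot: [-180.0, 0.0, 85.8]
now 35.85 [535.1 161.6 212. ] [-180.     0.    85.8] q [ 16.8   5.9   8.9  93.   -0.  111. ] open 34.2 F [ 0.2 -0.8  0.5] g 0.0
385 -124 214 84 | shift THEN turn: [-295.8 -128.9   -1.9] [-0.   0.   1.8] | turn THEN shift: [-299.8 -119.4   -2. ] rows 5.2
```

```bash
python3 -m inch '[[[40,-42,-18,0,0,0,0],[40,-42,-18,0,0,0,0],[40,-42,-18,0,0,0,0],[40,-42,-18,0,0,0,0],[40,-42,-18,0,0,0,0],[40,-42,-18,0,0,0,0],[40,-42,-20,0,0,0,0],[40,0,0,0,0,0,0]]]'
python3 - <<'E'
from h import *
c=snap('wrist','wr5.png')
for th in('cock_axis','cock_grip'):
    for m in finder.mark_of('wrist',th): print(th,round(m['conf'],2),np.round(m['position']),np.round(ray(c,*m['position'],.101),3)[:2])
E
```

```text
time: 36.85
ee_pos: [0.3844, -0.1242, 0.2126]
tcp_rot: [180.0, 0.0, 85.8]
wrist_force: [-0.2, -0.2, -0.3]
opening: 0.0341
grasp_force: 0.0
cock_axis 0.81 [252. 123.] [ 0.388 -0.06 ]
cock_grip 0.98 [255. 190.] [ 0.386 -0.125]
```

View pics/wr5.png

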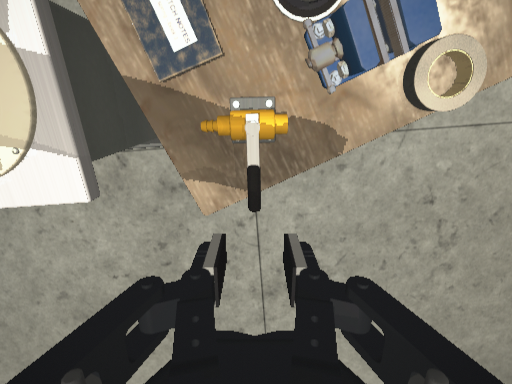

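The lever (252,123)→(255,205) lies square across the pipe and in line with the gap between the fingers.

```bash
python3 -m inch '[[[40,0,1,50,0,0,0],[40,0,0,45,0,0,0],[40,0,0,30,0,0,0],[24,0,0,0,0,0,0],[24,0,0,0,0,0,0],[24,0.9,9.9,0,0,0,-10],[24,0.9,9.9,0,0,0,-10],[24,0.9,9.9,0,0,0,-10]]]'; python3 -m inch '[[[24,0.9,9.9,0,0,0,-10],[24,0.9,9.9,0,0,0,-10],[24,0.9,9.9,0,0,0,-10],[24,0.9,9.9,0,0,0,-10],[24,0.6,8,0,0,0,-8],[24,0,0,0,0,0,0]]]'; for i in 1 2 3; do python3 -m inch '[[[24,0.2,3,0,0,0,-3],[24,0.2,2,0,0,0,-2],[24,0,0,0,0,0,0]]]'|egrep 'pos|rot|wrist'; done
```

```text
time: 38.0
ee_pos: [0.4161, -0.1165, 0.0889]
tcp_rot: [180.0, 0.0, 116.1]
wrist_force: [-3.5, 0.2, 0.1]
opening: 0.0206
grasp_force: 1.1
time: 38.75
ee_pos: [0.4463, -0.0808, 0.0888]
tcp_rot: [180.0, 0.1, 163.8]
wrist_force: [0.1, 0.2, 0.1]
opening: 0.0205
grasp_force: 0.0
ee_pos: [0.4465, -0.0762, 0.0879]
tcp_rot: [180.0, 0.1, 168.7]
wrist_force: [0.5, -2.1, 0.8]
ee_pos: [0.4466, -0.0711, 0.0874]
tcp_rot: [180.0, 0.0, 173.7]
wrist_force: [-0.2, -0.6, -0.1]
ee_pos: [0.4466, -0.066, 0.0872]
tcp_rot: [180.0, -0.0, 178.7]
wrist_force: [0.6, -0.4, -0.5]
```

```bash
for i in 1 2; do python3 -m inch '[[[24,0,2,0,0,0,-2],[24,0,2,0,0,0,-2],[24,0,0,0,0,0,0]]]'|egrep 'pos|rot|wrist'; done
```

```text
ee_pos: [0.4464, -0.0636, 0.0872]
tcp_rot: [-179.8, -0.1, -177.2]
wrist_force: [-1.5, -11.2, 0.4]
ee_pos: [0.4458, -0.0631, 0.0873]
tcp_rot: [-179.3, -0.2, -173.4]
wrist_force: [-2.8, -34.2, -0.4]
```

```bash
python3 -m inch '[[[45,0,-3,0,0,0,3],[45,0,0,0,0,0,3],[45,0,0,0,0,0,0],[45,0,0,-40,0,0,0],[45,0,0,-50,0,0,0],[45,0,0,-50,0,0,0],[45,0,0,0,0,0,0]]]'
python3 - <<'E'
from h import *
c=snap('wrist','wr6.png')
t=snap('top'); cv2.imwrite('pics/top3.png',cv2.resize(t['pixels'][100:270,120:400,::-1],None,fx=2.8,fy=2.8,interpolation=cv2.INTER_CUBIC))
E
for a in "tall_jar .097 .006 .033" "squat_jar .061 .006 .030" "wait_1 .063 0 .0265"; do python3 w.py $a|grep -A9 top; done
```

```text
time: 41.5
ee_pos: [0.448, -0.0611, 0.2311]
tcp_rot: [-180.0, 0.3, -179.1]
wrist_force: [0.9, 0.9, -1.5]
opening: 0.0384
grasp_force: 0.0
top mark 0.87 [211. 219.] [0.427 0.322]
top mark 0.67 [161. 276.] [0.274 0.449]
top outl 0.98 [159. 277.] [159. 278.  36.  27.] ray at top [0.28  0.437]
   box fit [0.2765 0.4436] resid [-0.4  0.4 -0.7  0.6]
top outl 0.55 [210. 217.] [212. 217.  25.  25.] ray at top [0.428 0.317]
   box fit [0.4272 0.3175] resid [-1.1  1.2 -0.6  0.6]
top outl 0.37 [212. 218.] [212. 219.  32.  36.] ray at top [0.427 0.312]
wrist outl 0.95 [370. 180.] [372. 180.  56.  56.] ray at top [0.452 0.077]
   box fit [0.4589 0.0872] resid [-1.2  1.1 -1.1  1.2]
top mark 0.91 [298. 212.] [0.452 0.09 ]
top outl 0.69 [300. 210.] [301. 208.  25.  17.] ray at top [0.456 0.092]
   box fit [0.4577 0.0877] resid [-0.1  0.1 -0.6  0.6]
wrist outl 0.59 [488.  91.] [489.  93.  45.  23.] ray at top [0.352 0.188]
   box fit [0.3556 0.2072] resid [-23.7  19.3 -12.   15.5]
wrist outl 0.56 [428. 287.] [428. 288.  58.  47.] ray at top [0.602 0.177]
   box fit [0.6243 0.1989] resid [-1.5  1.3 -5.   5. ]
top mark 0.73 [262. 148.] [0.624 0.19 ]
top outl 0.86 [259. 148.] [261. 148.  20.  25.] ray at top [0.614 0.2  ]
   box fit [0.6182 0.197 ] resid [ 0.2 -0.2 -0.1  0.1]
```

View pics/wr6.png

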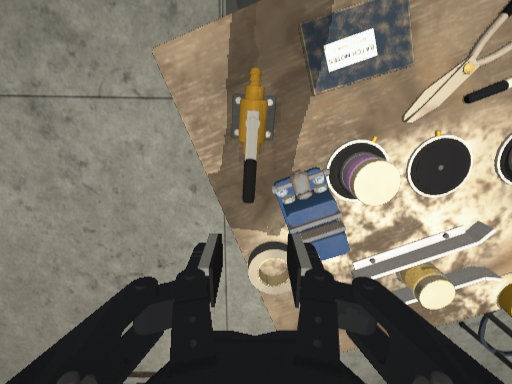

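View pics/top3.png

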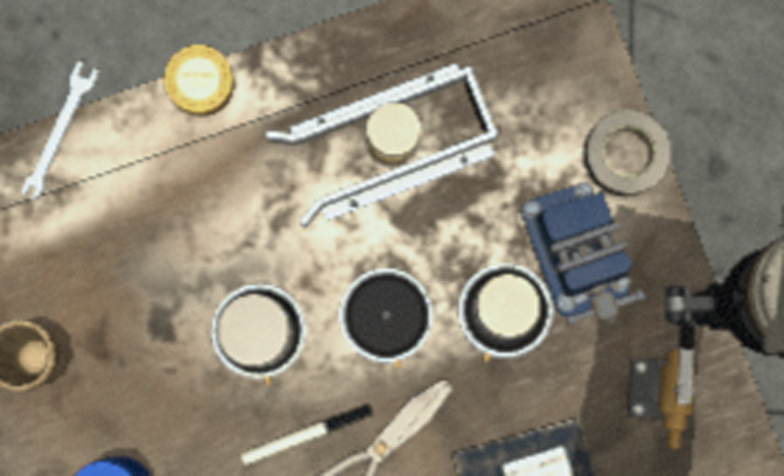

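The wrist view shows the lever (252,112)→(249,200) in line with the pipe. The top view shows the tall jar on plate B at (258,330), the squat jar on plate A at (507,307), the waiting jar in the lane at (393,131), and nothing disturbed.

```bash
python3 -c "
from workcell import bot; print(bot.job_done())"
```

```text
the job is handed in; nothing more can be done
None
```

The job is handed in at about 42 s on the robot's clock (limit 210 s): the cock was shut before the jars were handled and is open again on its stop, the tall and squat jars have changed plates, and the only waiting jar present was slid into the lane and stands between the rails; nothing was knocked over, and the hand-in returned no verdict.

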